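# Set a box frame in the notched framing jig

## Robot

A 6-joint arm with a two-finger parallel gripper is mounted at the origin on the work surface. World frame = base frame: x ahead of the robot, y to its left, z up, the work surface at z = 0. Lengths are in m, angles in rad, forces in N, time in s.
With the tool pointing down it reaches from about 0.225 to 0.875 m from the base axis. Payload 3.4 kg.
Tool frame: the origin (TCP) lies on the centre line of the jaws, within the pads' length; the fingertips stand 11 mm ahead of it and the grasp point (between the pads) lies 8 mm behind it; z points along the fingers, y is the line along which they close (so a half turn about z gives the same grasp; the last joint's range is limited). The gripper opens to 85 mm and grips with 20 to 120 N. Pads are 22 mm wide; open, the fingers measure 114 mm over their backs; the gripper's body (76 mm by 85 mm) begins 54 mm behind the grasp point. The pads swing forward as they close: fully open they stand 13 mm farther back than shut.
Start: joints at [-1.395, 0.276, 1.505, -0, 1.361, -0.121], TCP at [0.168, -0.55, 0.212] pointing down, gripper open.
Joint ranges: [-2.89, 2.89], [-0.75, 2.08], [0.22, 2.7], [-1.18, 4.32], [0.11, 2.71], [-2.7, 2.7]. Speed limits (rad/s): [2.57, 2.57, 3.14, 3.14, 3.14, 3.14].

## Interface

Orientations are given as a unit quaternion [w, x, y, z].
In Python, from rig import manip, eyes, job gives the robot as it stands.
- The arm moves only by the tool drive_tool, never from a script. Its argument "rows" is a list of rows, each a list of 3 entries, a list of its own where there are three numbers: the turn, a rotation vector about the world's x, y, z in rad, then the shift along the world's x, y, z in cm, then the finger opening in cm, from 0 to 8.54. A call has 1 to 8 rows; each row shifts and turns the commanded pose from where the row before left it; what a row does not reach is not made up. A row lasts 1/8 s, in which the tool goes at most 62.5 mm and 10.7 degrees, less where a joint would pass 70% of its speed; a pose out of reach is approached as far as the arm can. A call is refused whole if a number of a shift passes 6.25 or a number of a turn 0.188, either way. A call with a gripper value outside its range is refused whole. The fingers move at their own pace and stop on an object; "force" is the grip in N (left out, the last holds). Time passes only in rows, so rows that do not move let the fingers close. It gives the time, the measured TCP pose, the force, the opening and the grip force at its end, in the units of the state.
- manip.get_state(): the state, without advancing time (a new reading comes with each control period).
- eyes.get_image(name): name is "side" or "top" or "wrist"; returns the picture (420x560x3 uint8, red, green, blue); there is no depth.
- eyes.get_calibration(name): a dict with "camera_matrix" (3x3 intrinsics, pixels), "view" (4x4, takes a point from world to camera coordinates). Camera axes: x right, y up, looking along -z (the intrinsics and any distortion apply to the point x, -y, -z); pixel columns grow to the right and rows downward; lengths in m; the calibration is good to about 2 mm. A picture is of the moment at which its call begins: read the wrist's pose just before it. get_calibration takes no time and is no camera call; for the wrist camera it gives the pose at the moment of the call.
- job.sign_off(): hands the job in; it is judged then, once.
The state is a dict: "clock": time; "qpos": joint angles; "qd": joint speeds; "effort": joint torques, N m; "position": TCP position; "ee_rot": TCP orientation; "contact_force": force on the tool from outside, world axes, zero at the start; "moment": the same for the moment, N m; "width": finger opening in m; "gripper_force": force on a finger pad.
Only numpy, scipy, OpenCV 4.12 (cv2) and the standard library are available. Lean on these libraries where they do the work, as an engineer would, in place of code of your own. Each camera call takes 0.05 s, during which the arm holds its last target. There are 200 camera calls.

## Task

Fit the braced box frame into the framing jig: lift the jig's release bar, run its carriage out to the last notch, farthest from the fence, and let go so it catches there; then lay the frame flat, as it lies now, on the bed between the fence and the carriage, square with the jig and centred across it. Then, with the bar held up again, bring the carriage back in to the notch that closes it up on the frame, so the frame sits against the fence, and let the bar drop fully into the notch. Last of all stand the press weight upright inside the frame, on its back panel in the half next to the carriage, and leave everything else on the table where it is.

Things in the scene. Friction and masses are not known exactly. Their poses are not given: they have to be found in the camera images.
- jig: Framing jig, fixed: pale wooden bed 355 mm long, 150 wide, top 32 above the table, sunk notched track down the middle, long sides open. Origin on the table under the bed's middle; x along the track away from the fence, y across, z up. Wooden fence across the bed at x -180 to -157, 30 high above the bed.
- frame_seat (a point): Point on the bed's top face, at x = -67 mm, y = 0 of the jig: where the middle of the box frame's underside is when the frame touches the fence and is centred across. Axes as the jig's.
- carriage (a joint): Carriage position (m) along jig +x, away from the fence. Notches at .09, .12, .15 (last; stop .154). Starts inside 0 to .06, where the track is plain; a tooth bars the way out while the bar is down. Gap from fence to the carriage's wooden jaw (130 wide, 30 high over the bed) is 94 mm + this: 184 at .09, for the 180 mm frame. Block ends 60 mm behind jaw face, 33 high. Friction 0.6 N; pushes a frame in its way.
- release_bar (a joint): Lift (m) of the release bar above its lowest place on the carriage: 0 = fully down, at most 0.034. Lifted 25 to 30 mm it clears the teeth (22 mm). Spring and weight pull it down with 6 to 9 N. When it is down in a notch the carriage is locked (1 mm play). Let go between notches, it is guided by the sloping tooth tops into the nearest notch, taking the carriage along (up to 15 mm).
- bar_mid (a point): Centre of the release bar: level steel bar across the carriage (along jig y), 14 x 14 mm section, 130 long, on two uprights 116 apart with 30 mm free height under it. When down the centre is 102 mm above the table; 30 mm behind the jaw face. Moves with the carriage and lift; can be pinched from above. Axes as the jig's.
- box_frame: Box frame, back down, open side up: dark rim 180 (x) x 130 (y) mm, 32 high, bars 15 wide; brown back panel, its inner face 4 above the underside; a pale brace 16 wide along y across the middle, up to 32 high, makes two pockets 67 (x) x 100 (y). Origin mid-underside, z up. About 0.3 kg, balanced on the brace's middle. Either end may go to the fence.
- press_weight: Dark steel press weight: block 40 (x) x 60 (y) x 45 mm high with an upright flat grip on top, 14 (x) x 50 (y), reaching to 90 high. Origin mid-underside, z up. About 0.8 kg. Fits a pocket of the frame with its x along the frame's x.
- glue_bottle: Bystander, to be left alone: white glue bottle, 54 mm across, 125 mm high. Origin at its underside.
- varnish_tin: Bystander, to be left alone: plain tin, 68 mm across, 85 mm high. Origin at its underside.
- open_frame: Bystander, to be left alone: small brass-coloured frame without back or brace, 150 x 110 x 16 mm, lying flat beyond the box frame. Origin at its underside.
- paste_tub: Bystander, to be left alone: white plastic tub, 120 mm across, 140 mm high. Origin at its underside.
- hammer: Bystander, to be left alone: hammer lying flat.
- tape_measure: Bystander, to be left alone: black tape measure, 70 x 36 x 62 mm high. Origin at its underside.
- mitre_square: Bystander, to be left alone: square of wood and steel lying flat, 150 x 190 mm. Origin at its underside.
Mind the look-alikes: they are no part of the job. What is shaped like the press_weight but orange is not meant.

How it is judged:
By the outcome, as a careful person would: the job done as asked, in the order asked, and still so for the second after the job is handed in, with the robot touching nothing.
It also fails if it takes over 72 s, if anything falls off the work surface, if the arm or the gripper's body presses on something with over 40 N, if the wrist force passes 120 N, or if a joint passes its speed limit or range.

## Working session

There is one attempt and no reset: what is moved stays moved. The work goes in short steps, Python scripts to look and compute and a tool call to move; the robot and the scene stay as the last step left them, time stands still between calls to the robot, and variables do not carry over. Pictures are saved under pics/ and viewed, at most 10 in all, crops included, and the job is handed in when it is done.

Besides the shell and the picture viewer there is one more tool, called after ">>>" by a JSON object that holds its "api" and its "payload", one argument or row to a line. drive_tool: Moves the arm, as the interface text tells. Its arguments: {"type":"object","properties":{"rows":{"type":"array"},"force":{"type":"number"}},"required":["rows"]}

```bash
mkdir -p pics; cat > h.py <<'E'
import numpy as np, cv2
from rig import manip, eyes, job
def snap(n,f):
    im=eyes.get_image(n); cv2.imwrite('pics/'+f,im[:,:,::-1]); return im
def ray(n,u,v,z,cal=None):
    c=cal or eyes.get_calibration(n); K=np.array(c["camera_matrix"]);V=np.array(c["view"])
    d=np.linalg.inv(K)@[u,v,1]; d=np.array([d[0],-d[1],-d[2]])
    R=V[:3,:3];o=-R.T@V[:3,3];w=R.T@d
    return o+w*(z-o[2])/w[2]
def proj(n,p):
    c=eyes.get_calibration(n); K=np.array(c["camera_matrix"]);V=np.array(c["view"])
    q=V[:3,:3]@np.array(p)+V[:3,3]; q=K@[q[0],-q[1],-q[2]]; return q[:2]/q[2]
E
python3 - <<'E'
from h import *
a=snap('top','top.png');snap('side','side.png')
cv2.imwrite('pics/top.png',cv2.resize(a[:,:,::-1],(800,600),interpolation=cv2.INTER_CUBIC))
print(manip.get_state()); print(eyes.get_calibration('top'))
E
```

```text
{'clock': 0.1, 'qpos': array([-1.39497162e+00,  2.76496693e-01,  1.50600803e+00, -2.91369159e-05,
        1.36070434e+00, -1.20970467e-01]), 'qd': array([ 0.00044614, -0.00339616, -0.00368125, -0.00173711, -0.00117094,
       -0.00105628]), 'effort': array([ 1.55795624e-03, -4.17699659e+01, -2.46405870e+01, -2.02393412e-04,
        5.86210968e-03, -5.06218768e-06]), 'position': array([ 0.16807382, -0.54935625,  0.21134564]), 'ee_rot': array([-8.07512492e-04,  9.89008496e-01,  1.47856489e-01, -3.64043188e-05]), 'contact_force': array([0.49657353, 0.04757888, 0.34285763]), 'moment': array([-0.01915383, -0.03095103, -0.04424866]), 'gripper_force': 0.0, 'width': 0.08531132635950835}
{'camera_matrix': array([[516.34741502,   0.        , 271.5318233 ],
       [  0.        , 516.34741502, 208.78745853],
       [  0.        ,   0.        ,   1.        ]]), 'view': array([[-2.88626158e-03, -9.99994396e-01, -1.69658547e-03,
         1.98354531e-03],
       [ 9.81250760e-01, -3.15911227e-03,  1.92709536e-01,
        -5.18505344e-01],
       [-1.92713816e-01, -1.10856565e-03,  9.81254379e-01,
        -1.65427586e+00],
       [ 0.00000000e+00,  0.00000000e+00,  0.00000000e+00,
         1.00000000e+00]])}
```

View pics/top.png

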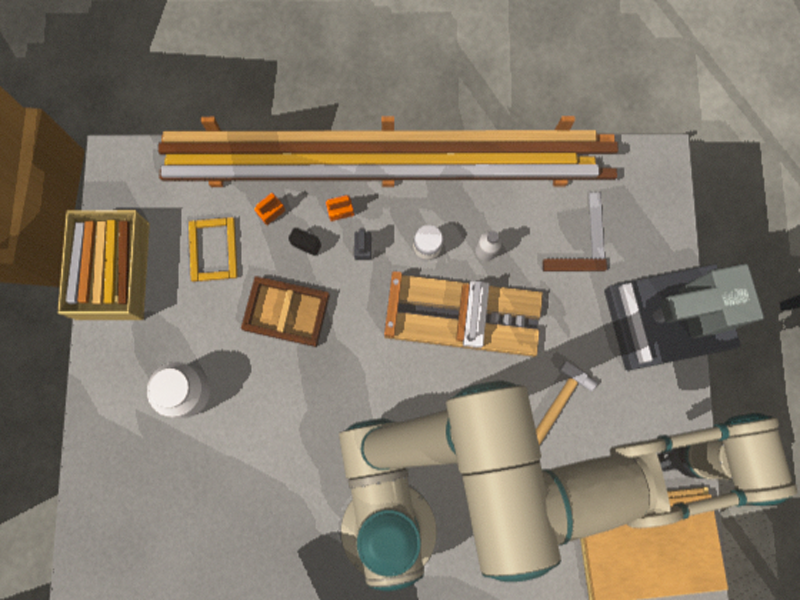

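View pics/side.png

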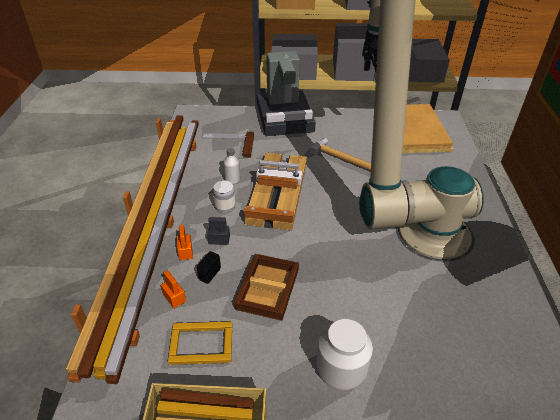

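The side view shows the jig with its fence toward +y. The frame is at (267,285) and the tub at (343,352). Press weight candidates in the top view (800x600) are dark (363,243), orange (269,207), orange (340,207), and the black tape measure (305,240). The dark one with an upright grip fits; I'll confirm it in the crop.

```bash
python3 - <<'E'
import cv2
a=cv2.imread('pics/top.png')
from h import *
im=eyes.get_image('top')[:,:,::-1]
c=im[150:256,165:390]; cv2.imwrite('pics/crop.png',cv2.resize(c,None,fx=3.5,fy=3.5,interpolation=cv2.INTER_CUBIC))
E
```

```text
(no output)
```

View pics/crop.png

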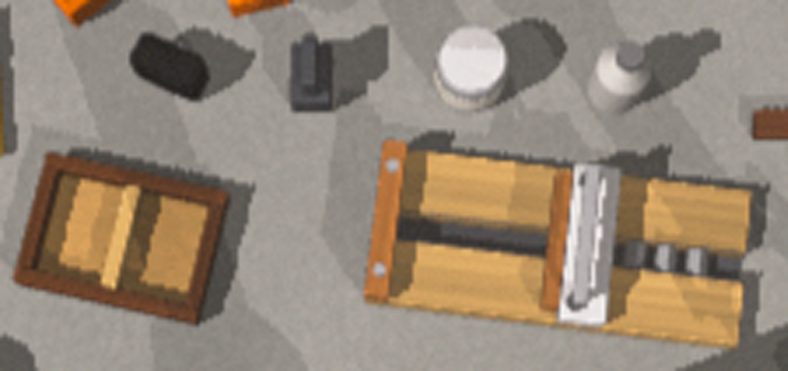

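The crop confirms that the dark steel weight with the upright grip is at crop (311,75). The jig's bed, carriage and bar are at about (585,240), and the frame is at (122,240). I'll fit poses from the corners.

```bash
cat > m.py <<'E'
from h import *
from scipy.optimize import least_squares
cal=eyes.get_calibration('top')
R=lambda x,y,z:ray('top',165+x/3.5,150+y/3.5,z,cal)
def fit(local,w,t0):
    L=np.array(local,float);W=np.array(w)[:,:2]
    f=lambda p:(L@np.array([[np.cos(p[2]),np.sin(p[2])],[-np.sin(p[2]),np.cos(p[2])]])+p[:2]-W).ravel()
    r=least_squares(f,[*W.mean(0),t0]); return r.x,np.round(f(r.x)*1e3,1)
E
python3 - <<'E'
from m import *
np.set_printoptions(suppress=True,precision=4)
jig,res=fit([(.1775,.075),(.1775,-.075),(-.18,.075),(-.18,-.075),(-.157,.075),(-.157,-.075)],
 [R(750,192,.032),R(738,346,.032),R(385,140,.062),R(366,300,.062),R(407,142,.062),R(388,303,.062)],-1.6)
print('jig',jig,np.degrees(jig[2]),res)
fr,res=fit([(-.09,.065),(.09,.065),(.09,-.065),(-.09,-.065)],[R(50,153,.032),R(230,190,.032),R(198,323,.032),R(15,282,.032)],-1.7)
print('frame',fr,np.degrees(fr[2]),res)
c,s=np.cos(jig[2]),np.sin(jig[2])
tj=lambda p:np.array([[c,s],[-s,c]])@(p[:2]-jig[:2])
for p in [(555,168,.062),(541,307,.062),(590,172,.109),(575,300,.109)]: print(tj(R(*p)))
print('bar',[R(590,172,.109),R(575,300,.109)])
print('wt grip ends',[R(309,37,.09),R(308,90,.09)],'base',R(291,109,0),R(332,109,0))
E
```

```text
jig [ 0.4818 -0.178  -1.6924] -96.96767526920564 [ 0.4 -3.6 -1.  -3.  -1.3  2.8  2.   2.8 -2.1  0.7  2.1  0.3]
frame [ 0.4931  0.2379 -1.7902] -102.57051923679963 [ 1.4  1.5 -0.9 -1.  -0.  -1.2 -0.4  0.7]
[-0.0154  0.0687]
[-0.0153 -0.064 ]
[0.0132 0.058 ]
[ 0.011 -0.061]
bar [array([ 0.5378, -0.1981,  0.109 ]), array([ 0.4199, -0.1815,  0.109 ])]
wt grip ends [array([0.6723, 0.0598, 0.09  ]), array([0.621 , 0.0605, 0.09  ])] base [0.6255 0.0806 0.    ] [0.6254 0.0403 0.    ]
```

>>> {"api": "drive_tool", "payload": {
  "rows": [
    [[0,0,-0.052],[1.0,4.5,0],5],
    [[0,0,-0.052],[1.0,4.5,0],5],
    [[0,0,-0.052],[1.0,4.5,0],5],
    [[0,0,-0.052],[1.0,4.5,0],5],
    [[0,0,-0.052],[1.0,4.5,0],5],
    [[0,0,-0.052],[1.0,4.5,0],5],
    [[0,0,-0.052],[3.1,1.1,0],5],
    [[0,0,-0.052],[3.1,1.1,0],5]
  ]
}}

```text
clock: 1.15
position: [0.2907, -0.257, 0.2123]
ee_rot: [0.0, 0.998, -0.06, 0.0]
contact_force: [0.6, -1.3, 0.2]
width: 0.0501
gripper_force: 0.0
```

>>> {"api": "drive_tool", "payload": {
  "rows": [
    [[0,0,0],[3.1,1.1,0],5],
    [[0,0,0],[3.1,1.1,0],5],
    [[0,0,0],[3.1,1.1,0],5],
    [[0,0,0],[3.1,1.1,0],5],
    [[0,0,0],[3.1,1.1,0],5],
    [[0,0,0],[3.1,1.1,0],5],
    [[0,0,0],[0,0,0],5]
  ]
}}

```text
clock: 2.02
position: [0.4778, -0.1912, 0.2116]
ee_rot: [-0.0, 0.998, -0.058, -0.0]
contact_force: [0.7, 0.2, -0.6]
width: 0.05
gripper_force: 0.0
```

```bash
python3 - <<'E'
from h import *
np.set_printoptions(suppress=True,precision=5)
c=eyes.get_calibration('wrist');print(c)
a=snap('wrist','w1.png');cv2.imwrite('pics/w1.png',cv2.resize(a[:,:,::-1],(800,600),interpolation=cv2.INTER_CUBIC))
E
```

```text
{'camera_matrix': array([[331.46836,   0.     , 281.53803],
       [  0.     , 331.46836, 206.10982],
       [  0.     ,   0.     ,   1.     ]]), 'view': array([[-0.11512, -0.99335, -0.00119, -0.13428],
       [ 0.93793, -0.1083 , -0.32949, -0.42681],
       [ 0.32717, -0.03905,  0.94416, -0.54477],
       [ 0.     ,  0.     ,  0.     ,  1.     ]])}
```

View pics/w1.png

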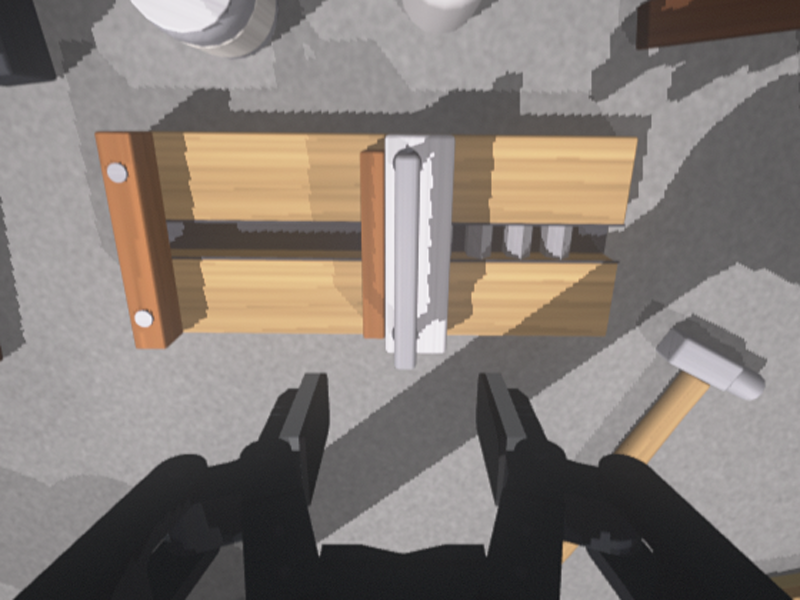

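The wrist view shows the jig with the bar vertical in the picture, from (407,150) to (404,367). The bed's outer corners are at (638,137) and (607,335), and the fence's outer top corners are at (96,132) and (136,348).

```bash
python3 - <<'E'
from m import *
np.set_printoptions(suppress=True,precision=4)
cw=eyes.get_calibration('wrist')
W=lambda x,y,z:ray('wrist',x*.7,y*.7,z,cw)
j,res=fit([(.1775,.075),(.1775,-.075),(-.18,.075),(-.18,-.075)],[W(638,137,.032),W(607,335,.032),W(96,132,.062),W(136,348,.062)],-1.6)
print(j,np.degrees(j[2]),res)
print('bar',W(407,150,.109),W(404.5,367,.109), 'jaw',W(362,151,.062),W(363,337,.062))
s=manip.get_state();print(s['position'],s['ee_rot'])
E
```

```text
[ 0.4862 -0.1779 -1.6961] -97.17801896722212 [ 0.7 -2.9 -1.2 -1.4  1.2  2.7 -0.6  1.6]
bar [ 0.5508 -0.2022  0.109 ] [ 0.4219 -0.1861  0.109 ] jaw [ 0.5515 -0.1742  0.062 ] [ 0.4245 -0.1565  0.062 ]
[ 0.4763 -0.1915  0.2115] [-0.0001  0.9983 -0.0588 -0.0007]
```

>>> {"api": "drive_tool", "payload": {
  "rows": [
    [[0,0,-0.006],[1.0,-0.25,-2.75],5],
    [[0,0,0],[0,0,-3],5],
    [[0,0,0],[0,0,-3],5],
    [[0,0,0],[0,0,-3],5],
    [[0,0,0],[0,0,0],1],
    [[0,0,0],[0,0,0],1],
    [[0,0,0],[0,0,0],1]
  ],
  "force": 50
}}

```text
clock: 2.95
position: [0.487, -0.1951, 0.0962]
ee_rot: [0.001, 0.998, -0.063, 0.001]
contact_force: [-0.5, 0.2, -0.3]
width: 0.0103
gripper_force: 0.0
```

```bash
python3 - <<'E'
from h import *
a=snap('wrist','w2.png')
cv2.imwrite('pics/w2.png',cv2.resize(a[:,:,::-1],(800,600),interpolation=cv2.INTER_CUBIC))
s=manip.get_state();print(s['position'],s['width'],s['gripper_force'],s['contact_force'])
E
```

```text
[ 0.48690783 -0.19494915  0.09602332] 0.009885266758995861 0.0 [ 0.43888777 -0.55910947  0.0401256 ]
```

View pics/w2.png

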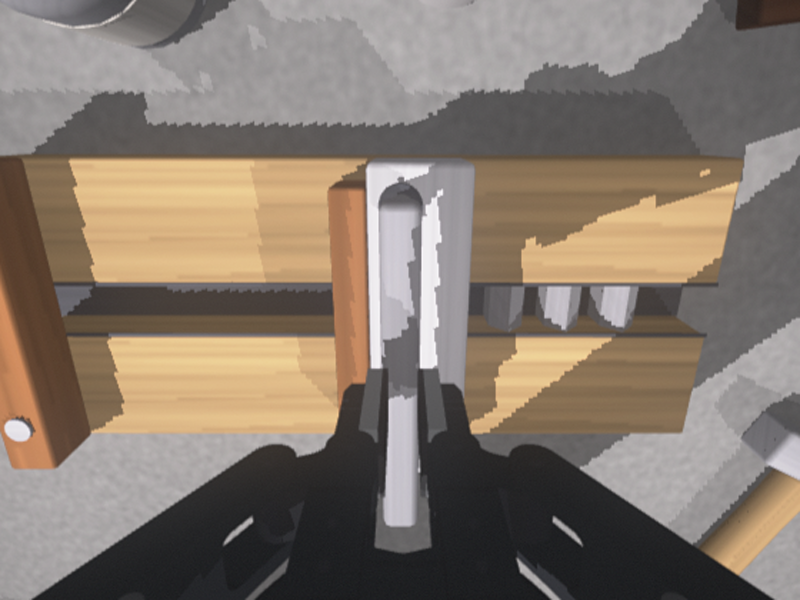

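The bar lies between the pads at (402,400), with small gaps still visible on both sides. I'll close further.

>>> {"api": "drive_tool", "payload": {
  "rows": [
    [[0,0,0],[0,0,0],0],
    [[0,0,0],[0,0,0],0]
  ],
  "force": 60
}}

```text
clock: 3.25
position: [0.4863, -0.1945, 0.095]
ee_rot: [0.0, 0.998, -0.063, 0.0]
contact_force: [0.6, -0.4, -0.0]
width: 0.0
gripper_force: 0.0
```

```bash
python3 - <<'E'
from h import *
a=snap('wrist','w3.png')
s=manip.get_state();p=s['position'];print(p,s['width'],s['gripper_force'],s['contact_force'])
for q in [(p[0],p[1],p[2]-.011),p,(p[0],p[1],p[2]+.008),(.4864,-.1941,.109),(.4864,-.1941,.095)]: print(proj('wrist',q))
cv2.imwrite('pics/w3.png',cv2.resize(a[210:420,140:420,::-1],None,fx=2.8,fy=2.8,interpolation=cv2.INTER_CUBIC))
E
```

```text
[ 0.48627458 -0.19443236  0.09489794] 1.8384326093976094e-05 0.0 [ 0.30737659  0.51392628 -0.76479791]
[282.26585069 247.76515277]
[282.29795007 256.77201085]
[282.32370664 263.99912277]
[281.66336515 269.80345443]
[281.66646126 256.72369079]
```

View pics/w3.png

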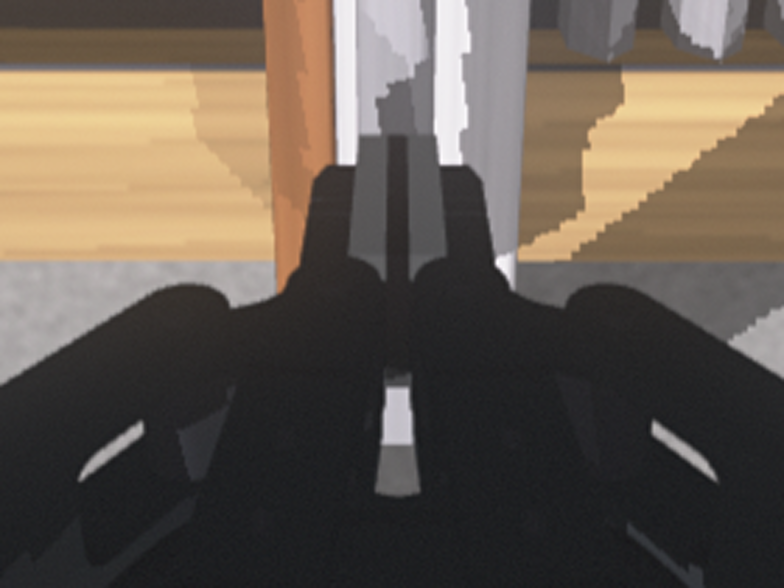

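The pads have shut with nothing between them. The picture puts the tips at about bar-top height, higher than the nominal figures give. I'll open, go lower and close again.

>>> {"api": "drive_tool", "payload": {
  "rows": [
    [[0,0,0],[0,0,0],4],
    [[0,0,0],[0,0,0],4],
    [[0,0,0],[0,0,-0.6],4],
    [[0,0,0],[0,0,-0.6],4],
    [[0,0,0],[0,0,0],0.5],
    [[0,0,0],[0,0,0],0.5],
    [[0,0,0],[0,0,0],0.5]
  ],
  "force": 60
}}

```text
clock: 4.18
position: [0.4859, -0.1943, 0.0825]
ee_rot: [-0.0, 0.998, -0.063, -0.0]
contact_force: [-1.1, 0.4, -1.0]
width: 0.0117
gripper_force: 60.3
```

>>> {"api": "drive_tool", "payload": {
  "rows": [
    [[0,0,0],[0,0,0.7],0.5],
    [[0,0,0],[0,0,0.7],0.5],
    [[0,0,0],[0,0,0.7],0.5],
    [[0,0,0],[0,0,0.6],0.5],
    [[0,0,0],[0,0,0],0.5]
  ],
  "force": 80
}}

```text
clock: 4.8
position: [0.4859, -0.1943, 0.1099]
ee_rot: [0.0, 0.998, -0.063, -0.0]
contact_force: [-0.4, -0.3, -7.9]
width: 0.0112
gripper_force: 80.4
```

```bash
python3 - <<'E'
from h import *
a=snap('side','s2.png')
s=manip.get_state();p=s['position'];print(p,s['width'],s['gripper_force'],s['contact_force'])
q=proj('side',[.486,-.194,.1]);print(q,proj('side',p),proj('side',p-[0,0,.011]),proj('side',[.486,-.194,.129]))
u,v=int(q[0]),int(q[1])
cv2.imwrite('pics/s2.png',cv2.resize(a[v-60:v+60,u-80:u+80,::-1],None,fx=5,fy=5,interpolation=cv2.INTER_CUBIC));print(u-80,v-60)
E
```

```text
[ 0.48589556 -0.19425518  0.10960691] 0.01046119302574024 80.44476628303528 [ 0.34242989 -0.35348206 -7.1802947 ]
[278.67659741 164.27880358] [278.72616588 161.84630012] [278.7097475  164.57771806] [278.71983465 157.01273125]
198 104
```

View pics/s2.png

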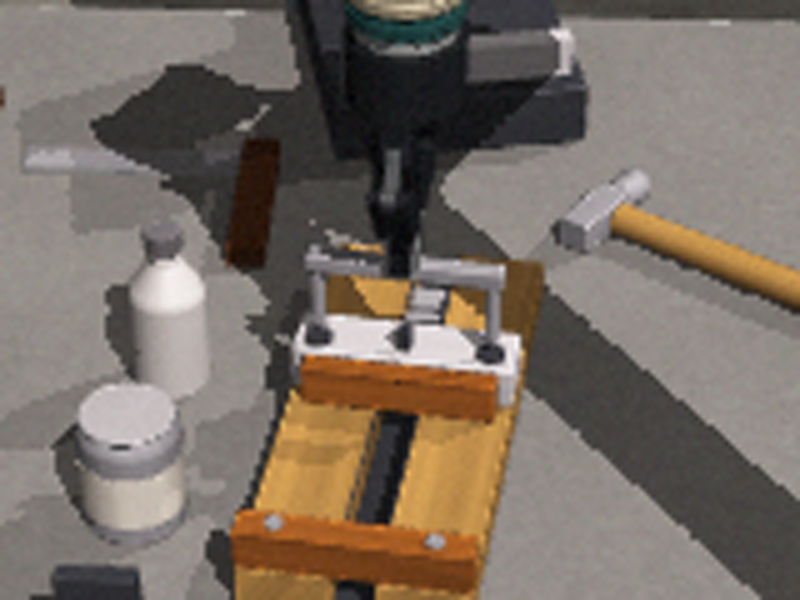

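The side crop shows the bar lifted, with the fingertips only just reaching below its underside. The tips really stand about 2 cm higher than nominal. I'll set the bar down, regrip 1 cm deeper and lift again.

>>> {"api": "drive_tool", "payload": {
  "rows": [
    [[0,0,0],[0,0,-1.4],0.5],
    [[0,0,0],[0,0,-1.3],0.5],
    [[0,0,0],[0,0,0],3],
    [[0,0,0],[0,0,-0.5],3],
    [[0,0,0],[0,0,-0.5],3],
    [[0,0,0],[0,0,0],0.5],
    [[0,0,0],[0,0,0],0.5],
    [[0,0,0],[0,0,0],0.5]
  ],
  "force": 80
}}

```text
clock: 5.85
position: [0.4859, -0.1943, 0.0723]
ee_rot: [-0.0, 0.998, -0.063, -0.0]
contact_force: [0.2, 0.8, -3.4]
width: 0.0127
gripper_force: 79.6
```

>>> {"api": "drive_tool", "payload": {
  "rows": [
    [[0,0,0],[0,0,0.7],0.5],
    [[0,0,0],[0,0,0.7],0.5],
    [[0,0,0],[0,0,0.7],0.5],
    [[0,0,0],[0,0,0.6],0.5],
    [[0,0,0],[0,0,0],0.5]
  ]
}}

```text
clock: 6.48
position: [0.4859, -0.1942, 0.0999]
ee_rot: [-0.0, 0.998, -0.063, -0.0]
contact_force: [-0.3, 0.4, -7.4]
width: 0.012
gripper_force: 79.0
```

>>> {"api": "drive_tool", "payload": {
  "rows": [
    [[0,0,0],[-0.12,-0.98,0],0.5],
    [[0,0,0],[-0.25,-2.0,0],0.5],
    [[0,0,0],[-0.25,-2.0,0],0.5],
    [[0,0,0],[-0.25,-2.0,0],0.5],
    [[0,0,0],[-0.25,-2.0,0],0.5],
    [[0,0,0],[-0.12,-0.98,0],0.5],
    [[0,0,0],[0,0,0],0.5]
  ]
}}

```text
clock: 7.35
position: [0.473, -0.2953, 0.0994]
ee_rot: [0.0, 0.998, -0.063, -0.001]
contact_force: [-2.3, -0.0, -7.1]
width: 0.0121
gripper_force: 79.1
```

>>> {"api": "drive_tool", "payload": {
  "rows": [
    [[0,0,0],[0,0,-0.8],0.5],
    [[0,0,0],[0,0,-0.8],0.5],
    [[0,0,0],[0,0,-0.8],0.5],
    [[0,0,0],[0,0,0],0.5]
  ]
}}

```text
clock: 7.85
position: [0.4733, -0.2933, 0.0748]
ee_rot: [-0.0, 0.998, -0.062, -0.001]
contact_force: [-5.7, 0.1, -6.4]
width: 0.0123
gripper_force: 79.3
```

>>> {"api": "drive_tool", "payload": {
  "rows": [
    [[0,0,0],[0,0,0],4],
    [[0,0,0],[0,0,0],4],
    [[0,0,0],[0,0,4],4],
    [[0,0,0],[0,0,5],4],
    [[0,0,0],[0,0,3],4]
  ]
}}

```text
clock: 8.48
position: [0.4761, -0.2952, 0.1998]
ee_rot: [0.002, 0.998, -0.062, 0.004]
contact_force: [-0.0, 0.0, -0.3]
width: 0.0398
gripper_force: 0.0
```

>>> {"api": "drive_tool", "payload": {
  "rows": [
    [[0,0,0],[0.15,3.0,0.3],4],
    [[0,0,-0.012],[0.15,5,0],4],
    [[0,0,-0.012],[0.15,5,0],4],
    [[0,0,-0.012],[0.15,5,0],4],
    [[0,0,-0.012],[0.15,5,0],4],
    [[0,0,-0.012],[0.15,5,0],4],
    [[0,0,-0.012],[0.15,5,0],4],
    [[0,0,-0.012],[0.15,5,0],4]
  ]
}}

```text
clock: 9.48
position: [0.4873, 0.0881, 0.2003]
ee_rot: [-0.001, 0.995, -0.105, 0.003]
contact_force: [1.7, -0.9, 0.3]
width: 0.04
gripper_force: 0.0
```

>>> {"api": "drive_tool", "payload": {
  "rows": [
    [[0,0,-0.012],[0.15,5,0],4],
    [[0,0,0],[0.15,5,0],4],
    [[0,0,0],[0.15,5,0],4],
    [[0,0,0],[0.1,0.3,0],4],
    [[0,0,0],[0,0,0],4]
  ]
}}

```text
clock: 10.1
position: [0.4918, 0.2392, 0.1994]
ee_rot: [-0.0, 0.994, -0.11, 0.001]
contact_force: [0.1, -0.6, -0.4]
width: 0.04
gripper_force: 0.0
```

```bash
python3 - <<'E'
from h import *
import pickle
c=eyes.get_calibration('wrist');pickle.dump(c,open('c4.pkl','wb'))
a=snap('wrist','w4.png');cv2.imwrite('pics/w4.png',cv2.resize(a[:,:,::-1],(800,600),interpolation=cv2.INTER_CUBIC))
s=manip.get_state();print(s['position'],s['ee_rot'],s['clock'])
E
```

```text
[0.49168296 0.23850889 0.19922821] [-2.05142210e-05  9.93881754e-01 -1.10447185e-01  6.91596932e-04] 10.15
```

View pics/w4.png

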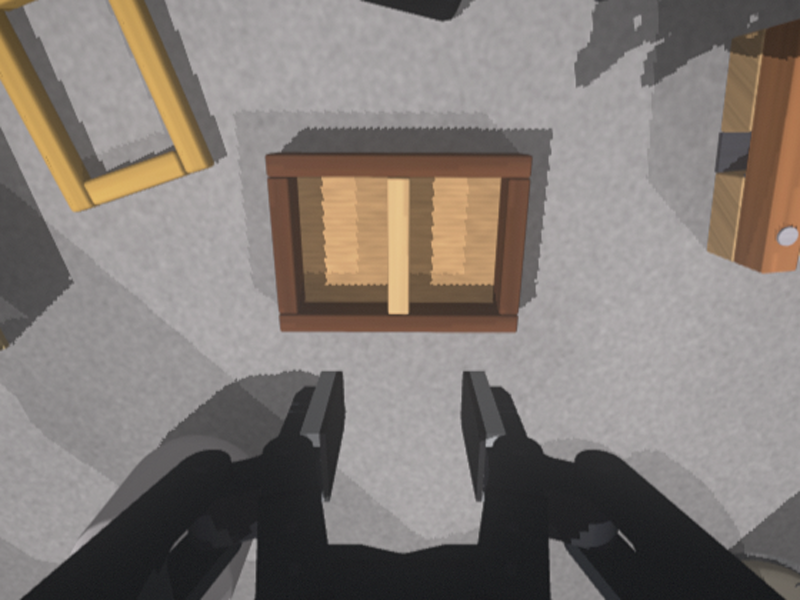

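The wrist view shows the frame square to the tool. The rim corners are (267,156), (531,156), (518,331) and (281,331), and the brace runs from (399,178) to (398,314).

```bash
python3 - <<'E'
from m import *
import pickle
np.set_printoptions(suppress=True,precision=4)
cw=pickle.load(open('c4.pkl','rb'))
W=lambda x,y,z:ray('wrist',x*.7,y*.7,z,cw)
j,res=fit([(-.09,.065),(.09,.065),(.09,-.065),(-.09,-.065)],[W(267,156,.032),W(531,156,.032),W(518,331,.032),W(281,331,.032)],-1.7)
print(j,np.degrees(j[2]),res); print(W(399,178,.032),W(398,314,.032))
# fence near corner in this view as jig check (z=.062)
print(W(768,272,.062))
E
```

```text
[ 0.4979  0.2408 -1.789 ] -102.50452234985633 [ 1.7  1.4  1.  -2.  -1.4  0.  -1.2  0.6]
[0.546  0.2301 0.032 ] [0.4495 0.2526 0.032 ]
[0.4372 0.0054 0.062 ]
```

>>> {"api": "drive_tool", "payload": {
  "rows": [
    [[0,0,0],[0.6,0.25,-4],4],
    [[0,0,0],[0,0,-5],4],
    [[0,0,0],[0,0,-5],4],
    [[0,0,0],[0,0,-4],4],
    [[0,0,0],[0,0,-1],4],
    [[0,0,0],[0,0,0],4]
  ]
}}

```text
clock: 10.9
position: [0.4979, 0.2408, 0.0091]
ee_rot: [0.0, 0.994, -0.111, 0.0]
contact_force: [0.5, -0.6, 0.0]
width: 0.04
gripper_force: 0.0
```

>>> {"api": "drive_tool", "payload": {
  "rows": [
    [[0,0,0],[0,0,-0.4],4],
    [[0,0,0],[0,0,-0.4],4],
    [[0,0,0],[0,0,0],4],
    [[0,0,0],[0,0,0],0.5],
    [[0,0,0],[0,0,0],0.5],
    [[0,0,0],[0,0,0],0.5]
  ],
  "force": 60
}}

```text
clock: 11.65
position: [0.4974, 0.2416, 0.0012]
ee_rot: [-0.0, 0.994, -0.11, 0.0]
contact_force: [-0.7, -1.2, 5.8]
width: 0.0144
gripper_force: 62.0
```

>>> {"api": "drive_tool", "payload": {
  "rows": [
    [[0,0,0],[0,0,1],0.5],
    [[0,0,0],[0,0,2],0.5],
    [[0,0,0],[0,0,3],0.5],
    [[0,0,0],[0,0,3],0.5],
    [[0,0,0],[0,0,2],0.5],
    [[0,0,0],[0,0,0],0.5]
  ],
  "force": 80
}}

```text
clock: 12.4
position: [0.4981, 0.2419, 0.1118]
ee_rot: [-0.001, 0.994, -0.11, 0.001]
contact_force: [0.1, -0.1, -3.7]
width: 0.0136
gripper_force: 78.5
```

>>> {"api": "drive_tool", "payload": {
  "rows": [
    [[0,0,0.012],[0,-2,0],0.5],
    [[0,0,0.012],[0,-4,0],0.5],
    [[0,0,0.012],[0,-4,0],0.5],
    [[0,0,0.012],[-0.1,-4,0],0.5],
    [[0,0,0.012],[-0.1,-4,0],0.5],
    [[0,0,0.012],[-0.1,-4,0],0.5],
    [[0,0,0.012],[0,-4,0],0.5],
    [[0,0,0.013],[0,-4,0],0.5]
  ]
}}

```text
clock: 13.4
position: [0.493, -0.0594, 0.1091]
ee_rot: [-0.0, 0.998, -0.062, -0.001]
contact_force: [1.2, -0.4, -3.6]
width: 0.0136
gripper_force: 78.6
```

>>> {"api": "drive_tool", "payload": {
  "rows": [
    [[0,0,0],[0,-3,0],0.5],
    [[0,0,0],[0,-1.9,0],0.5],
    [[0,0,0],[0,-0.5,0],0.5],
    [[0,0,0],[0,0,-1],0.5],
    [[0,0,0],[0,0,0],0.5]
  ]
}}

```text
clock: 14.02
position: [0.493, -0.111, 0.0994]
ee_rot: [-0.001, 0.998, -0.062, -0.002]
contact_force: [-0.6, -0.0, -4.2]
width: 0.0133
gripper_force: 78.6
```

```bash
python3 - <<'E'
from h import *
import pickle
c=eyes.get_calibration('wrist');pickle.dump(c,open('c5.pkl','wb'))
a=snap('wrist','w5.png');cv2.imwrite('pics/w5.png',cv2.resize(a[:,:,::-1],(800,600),interpolation=cv2.INTER_CUBIC))
s=manip.get_state();print(s['position'],s['ee_rot'],s['clock'])
E
```

```text
[ 0.49348631 -0.11119441  0.09983974] [-4.72379690e-04  9.98108042e-01 -6.14743079e-02 -1.01129455e-03] 14.075
```

View pics/w5.png

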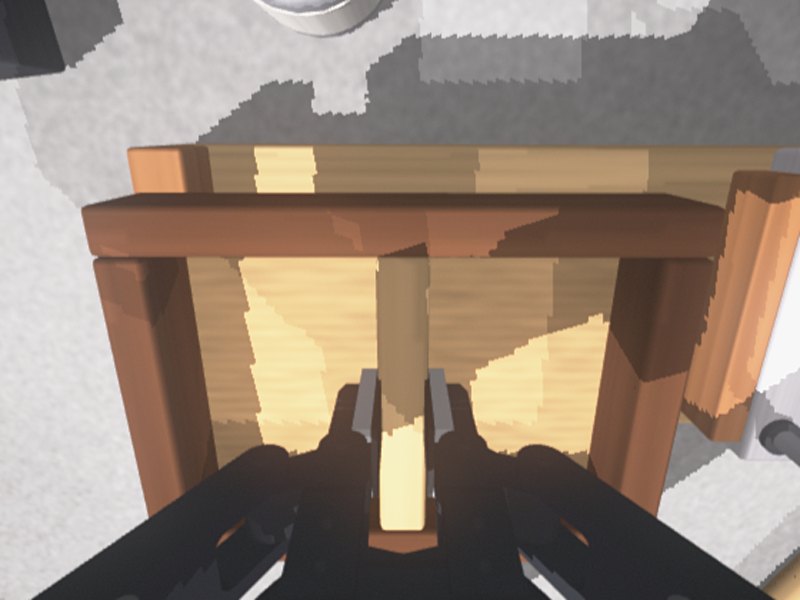

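The held frame is level above the seat. The bed's far edge is at row 147, the fence's far top corner is at (128,149), and the jaw's top corners are at (737,172) and (683,413).

```bash
python3 - <<'E'
from m import *
import pickle
np.set_printoptions(suppress=True,precision=4)
cw=pickle.load(open('c5.pkl','rb'))
W=lambda x,y,z:ray('wrist',x*.7,y*.7,z,cw)
j=np.array([.487,-.1775]);t=np.radians(-97.1);c,s=np.cos(t),np.sin(t)
tj=lambda p:np.array([[c,s],[-s,c]])@(p[:2]-j)*1e3
for n,p,z in [('bed y75',(300,146),.032),('bed y75',(700,148),.032),('fence -180,75',(128,149),.062),('jaw 87,65',(737,172),.062),('jaw 87,-65',(683,413),.062),
 ('frame far L',(83,207),.1305),('frame far R',(724,207),.1305),('brace far',(402,257),.1305),('brace near',(402,531),.1305)]: print(n,tj(W(*p,z)))
print('tcp',tj(manip.get_state()['position']))
E
```

```text
bed y75 [-114.6527   76.0052]
bed y75 [70.175  75.5315]
fence -180,75 [-177.7873   75.7634]
jaw 87,65 [69.2687 67.3337]
jaw 87,-65 [ 70.0174 -47.0189]
frame far L [-154.9611   63.3549]
frame far R [21.0396 63.7863]
brace far [-67.2278  49.4082]
brace near [-67.0268 -50.908 ]
tcp [-66.5989  -1.7589]
```

>>> {"api": "drive_tool", "payload": {
  "rows": [
    [[0,0,0],[0.16,-0.32,-1],0.5],
    [[0,0,0],[0,0,-2],0.5],
    [[0,0,0],[0,0,-2],0.5],
    [[0,0,0],[0,0,-1],0.5],
    [[0,0,0],[0,0,-0.3],0.5],
    [[0,0,0],[0,0,0],0.5]
  ]
}}

```text
clock: 14.82
position: [0.4963, -0.1158, 0.0379]
ee_rot: [0.0, 0.998, -0.062, 0.0]
contact_force: [0.2, 0.6, -2.7]
width: 0.0139
gripper_force: 78.6
```

>>> {"api": "drive_tool", "payload": {
  "rows": [
    [[0,0,0],[0,0,-0.2],0.5],
    [[0,0,0],[0,0,-0.1],0.5],
    [[0,0,0],[0,0,0],0.5]
  ]
}}

```text
clock: 15.2
position: [0.4959, -0.1157, 0.0348]
ee_rot: [0.0, 0.998, -0.062, 0.0]
contact_force: [-0.8, -0.7, -3.9]
width: 0.0135
gripper_force: 78.6
```

>>> {"api": "drive_tool", "payload": {
  "rows": [
    [[0,0,0],[0,0,-0.1],0.5],
    [[0,0,0],[0,0,-0.1],0.5],
    [[0,0,0],[0.04,0.3,0],0.5],
    [[0,0,0],[0,0,0],0.5]
  ]
}}

```text
clock: 15.7
position: [0.4969, -0.1133, 0.0332]
ee_rot: [0.001, 0.998, -0.062, 0.001]
contact_force: [-0.8, -1.8, 3.6]
width: 0.0138
gripper_force: 79.6
```

>>> {"api": "drive_tool", "payload": {
  "rows": [
    [[0,0,0],[0.02,0.15,0],0.5],
    [[0,0,0],[0,0,0],0.5]
  ]
}}

```text
clock: 15.95
position: [0.4973, -0.1121, 0.0332]
ee_rot: [0.001, 0.998, -0.062, 0.001]
contact_force: [-0.9, -4.7, 4.1]
width: 0.0136
gripper_force: 79.8
```

>>> {"api": "drive_tool", "payload": {
  "rows": [
    [[0,0,0],[0.02,0.12,0],0.5],
    [[0,0,0],[0,0,0],0.5]
  ]
}}

```text
clock: 16.2
position: [0.4973, -0.112, 0.0332]
ee_rot: [0.002, 0.998, -0.061, 0.001]
contact_force: [-2.1, -8.9, 5.0]
width: 0.0134
gripper_force: 79.7
```

>>> {"api": "drive_tool", "payload": {
  "rows": [
    [[0,0,0],[-0.02,-0.15,0],0.5],
    [[0,0,0],[0,0,0],3.5],
    [[0,0,0],[0,0,0],3.5],
    [[0,0,0],[0,0,3],3.5],
    [[0,0,0],[0,0,5],3.5],
    [[0,0,0],[0,0,4],3.5],
    [[0,0,0],[-0.4,-3,0],3.5],
    [[0,0,0],[-0.5,-4,0],3.5]
  ]
}}

```text
clock: 17.2
position: [0.4878, -0.1809, 0.1532]
ee_rot: [-0.0, 0.998, -0.061, 0.001]
contact_force: [0.1, 0.4, -0.1]
width: 0.0348
gripper_force: 0.0
```

>>> {"api": "drive_tool", "payload": {
  "rows": [
    [[0,0,0],[-0.5,-4,0],3.5],
    [[0,0,0],[-0.5,-4,0],3.5],
    [[0,0,0],[-0.45,-3,0],3.5],
    [[0,0,0],[0,0,0],3.5]
  ]
}}

```text
clock: 17.7
position: [0.4728, -0.2929, 0.152]
ee_rot: [-0.0, 0.998, -0.063, -0.0]
contact_force: [0.1, 0.1, -0.6]
width: 0.0348
gripper_force: 0.0
```

```bash
python3 - <<'E'
from h import *
import pickle
c=eyes.get_calibration('wrist');pickle.dump(c,open('c6.pkl','wb'))
a=snap('wrist','w6.png');cv2.imwrite('pics/w6.png',cv2.resize(a[:,:,::-1],(800,600),interpolation=cv2.INTER_CUBIC))
s=manip.get_state();print(s['position'],s['ee_rot'],s['clock'])
E
```

```text
[ 0.4727404  -0.29133715  0.15201843] [-8.61653381e-04  9.98019330e-01 -6.29013294e-02 -3.12234553e-04] 17.75
```

View pics/w6.png

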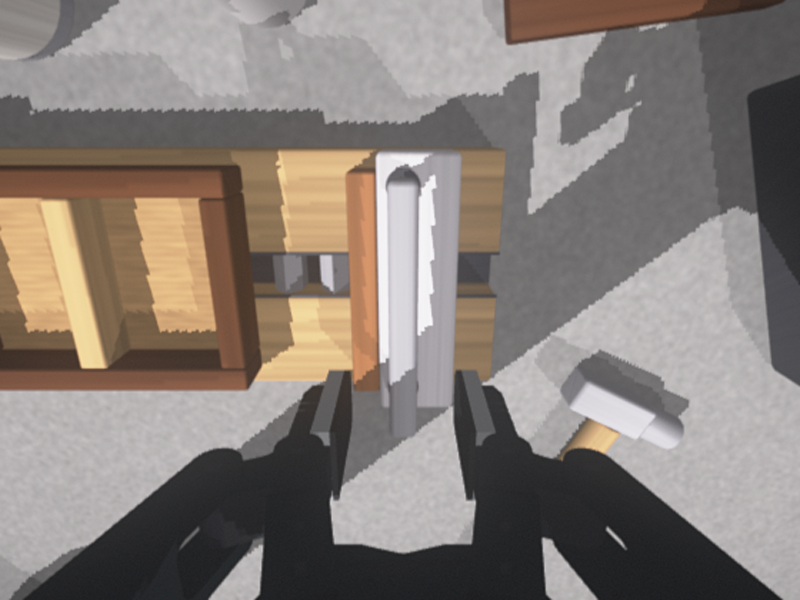

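The carriage has caught in the last notch, with two teeth showing ahead of it at (290,270) and (333,270). The frame lies flat on the bed, and the bar is between the fingers at (402,410).

>>> {"api": "drive_tool", "payload": {
  "rows": [
    [[0,0,0],[0,0,-3],3.5],
    [[0,0,0],[0,0,-3],3.5],
    [[0,0,0],[0,0,-1.5],3.5],
    [[0,0,0],[0,0,-0.5],3.5],
    [[0,0,0],[0,0,0],0.5],
    [[0,0,0],[0,0,0],0.5],
    [[0,0,0],[0,0,0],0.5],
    [[0,0,0],[0,0,0],0.5]
  ],
  "force": 80
}}

```text
clock: 18.75
position: [0.4732, -0.2933, 0.0735]
ee_rot: [0.002, 0.998, -0.062, 0.001]
contact_force: [-1.8, -5.1, -3.3]
width: 0.0121
gripper_force: 80.3
```

>>> {"api": "drive_tool", "payload": {
  "rows": [
    [[0,0,0],[0,0,0.7],0.5],
    [[0,0,0],[0,0,0.7],0.5],
    [[0,0,0],[0,0,0.7],0.5],
    [[0,0,0],[0,0,0.6],0.5],
    [[0,0,0],[0,0,0],0.5]
  ]
}}

```text
clock: 19.38
position: [0.4734, -0.2911, 0.1]
ee_rot: [-0.0, 0.998, -0.062, 0.001]
contact_force: [2.2, -0.5, -8.0]
width: 0.0118
gripper_force: 79.5
```

>>> {"api": "drive_tool", "payload": {
  "rows": [
    [[0,0,0],[0.1,1.0,0],0.5],
    [[0,0,0],[0.25,2.0,0],0.5],
    [[0,0,0],[0.25,1.9,0],0.5],
    [[0,0,0],[0.1,0.8,0],0.5],
    [[0,0,0],[0.05,0.3,0],0.5],
    [[0,0,0],[0,0,0],0.5]
  ]
}}

```text
clock: 20.12
position: [0.4811, -0.2309, 0.0999]
ee_rot: [0.001, 0.998, -0.061, 0.0]
contact_force: [4.3, -2.6, -9.0]
width: 0.0118
gripper_force: 79.5
```

>>> {"api": "drive_tool", "payload": {
  "rows": [
    [[0,0,0],[0.0,0.15,0],0.5],
    [[0,0,0],[0,0,0],0.5]
  ]
}}

```text
clock: 20.38
position: [0.4811, -0.2308, 0.1]
ee_rot: [0.002, 0.998, -0.062, 0.001]
contact_force: [3.4, -5.0, -8.5]
width: 0.0117
gripper_force: 79.5
```

>>> {"api": "drive_tool", "payload": {
  "rows": [
    [[0,0,0],[-0.04,-0.4,0],0.5],
    [[0,0,0],[0,0,-0.8],0.5],
    [[0,0,0],[0,0,-0.8],0.5],
    [[0,0,0],[0,0,-0.9],0.5],
    [[0,0,0],[0,0,0],0.5]
  ]
}}

```text
clock: 21.0
position: [0.4807, -0.2338, 0.074]
ee_rot: [-0.0, 0.998, -0.062, 0.0]
contact_force: [6.1, -0.7, -7.1]
width: 0.0115
gripper_force: 79.8
```

>>> {"api": "drive_tool", "payload": {
  "rows": [
    [[0,0,0],[0,0,0],3.5],
    [[0,0,0],[0,0,0],3.5],
    [[0,0,0],[0,0,3],3.5],
    [[0,0,0],[0,0,5],3.5],
    [[0,0,0],[0,0,5],3.5],
    [[0,0,0],[0,0,0],3.5]
  ]
}}

```text
clock: 21.75
position: [0.4817, -0.2353, 0.2092]
ee_rot: [0.002, 0.998, -0.062, 0.004]
contact_force: [-0.3, -0.4, -0.5]
width: 0.035
gripper_force: 0.0
```

>>> {"api": "drive_tool", "payload": {
  "rows": [
    [[0,0,0.015],[1.2,2.4,0],3.5],
    [[0,0,0.015],[2.3,3.9,0],3.5],
    [[0,0,0.016],[2.3,3.9,0],3.5],
    [[0,0,0.016],[2.3,3.9,0],3.5],
    [[0,0,0.016],[2.3,3.9,0],3.5],
    [[0,0,0.016],[2.3,3.9,0],3.5],
    [[0,0,0.015],[2.3,3.9,0],3.5],
    [[0,0,0.015],[2.2,3.8,0],3.5]
  ]
}}

```text
clock: 22.75
position: [0.6513, 0.0632, 0.2031]
ee_rot: [0.0, 1.0, 0.0, -0.002]
contact_force: [0.9, -0.4, -0.9]
width: 0.0349
gripper_force: 0.0
```

>>> {"api": "drive_tool", "payload": {
  "rows": [
    [[0,0,0],[0,0,0],3.5]
  ]
}}

```text
clock: 22.88
position: [0.6518, 0.0647, 0.2026]
ee_rot: [-0.0, 1.0, 0.002, -0.002]
contact_force: [-0.0, -1.0, -0.1]
width: 0.0348
gripper_force: 0.0
```

```bash
python3 - <<'E'
from h import *
a=eyes.get_image('wrist');s=manip.get_state();print(s['position'],s['ee_rot'])
g=a.max(2).astype(int); sat=g-a.min(2)
p=s['position']
for q in [(.655,.061,.09),(.655,.061,.045),(.625,.081,.045),(.685,.041,.045)]: print(np.round(proj('wrist',q)))
u,v=np.round(proj('wrist',(.655,.061,.07))).astype(int)
for r in range(v-80,v+70,5): print(r,' '.join('%3d'%x for x in g[r,u-70:u+70:5]))
E
```

```text
[0.65101334 0.06293171 0.20280359] [ 3.99630299e-04  9.99997449e-01  1.02058092e-03 -1.97526967e-03]
[284. 190.]
[284. 177.]
[264. 206.]
[305. 147.]
104 207 168 173 157 160 161 160 157 156 157 158 153 156 153 177 175 168 170 168 174 168 171 168 168 170 167 166 168
109 169 167 175 158 158 158 159 157 153 153 159 155 162 153 171 178 171 172 175 175 172 172 178 166 172 166 166 168
114 169 172 169 177 159 155 160 155 152 155 159 157 160 155 153 170 170 176 178 174 171 174 176 167 172 172 128 103
119 172 177 177 175 166 160 153 152 157 156 159 157 156 157 154 160 176 175 175 172 170 175 172 169 156 102 105 105
124 174 169 175 175 168 157 155 163 158 156 157 161 151 160 157 156 173 176 174 172 168 177 156 103 103 105 107 104
129 131 175 171 172 167 169 154 158 152 152 159 155 156 154 152 150 129 108 106 105 104 107 105 103 104 106 104 104
134 108 108 110 175 169 169 152 154 157 155 152 155 153 152  95  86  90 105 107 106 104 106 107 104 102 103 103 106
139 106 111 106 104 166 173 159 156 157 156 154 152 121  90  88  89  89  86 102 107 103 104 104 103 104 103 106 106
144 108 105 105 107 168
[... 1828 characters left out ...]
 154
224 171 172 171 169 175 172 175 173 170 168 171 169 172 173 169 175 177 172 155 157 157 150 155 152 157 157 152 134
229 172 174 173 168 169 170 174 171 174 172 175 179 172 178 173 174 172 167 154 154 158 150 157 154 152 150 145  95
234 176 170 176 169 171 165 168 168 176 177 172 173 175 172 172 177 174 170 146 148 154 151 149 154 155 157 143  99
239 172 174 171 171 174 176 175 173 174 170 170 170 171 175 171 175 166 175 149 150 153 153 148 155 148 149 144 170
244 173 167 171 174 173 171 173 171 171 169 173 171 168 167 168 168 182 162 151 146 149 156 155 160 147 151 144 137
249 172 171 172 172 170 170 170 170 171 165 172 173 174 170 176 172 171 151 150 154 154 149 153 157 155 155 145 124
```

>>> {"api": "drive_tool", "payload": {
  "rows": [
    [[0,0,0],[0.3,-0.65,-4],3.5],
    [[0,0,0],[0,0,-5],3.5],
    [[0,0,0],[0,0,-4],3.5],
    [[0,0,0],[0,0,-1.5],3.5],
    [[0,0,0],[0,0,-0.6],3.5],
    [[0,0,0],[0,0,0],0.5],
    [[0,0,0],[0,0,0],0.5],
    [[0,0,0],[0,0,0],0.5]
  ],
  "force": 90
}}

```text
clock: 23.92
position: [0.6558, 0.0556, 0.0549]
ee_rot: [0.0, 1.0, 0.0, 0.001]
contact_force: [-0.2, -0.4, 0.8]
width: 0.0116
gripper_force: 91.0
```

>>> {"api": "drive_tool", "payload": {
  "rows": [
    [[0,0,0],[0,0,1],0.5],
    [[0,0,0],[0,0,2.5],0.5],
    [[0,0,0],[0,0,4],0.5],
    [[0,0,0],[0,0,4],0.5],
    [[0,0,0],[0,0,2],0.5],
    [[0,0,0],[0,0,0],0.5]
  ]
}}

```text
clock: 24.68
position: [0.6558, 0.0553, 0.1901]
ee_rot: [0.0, 1.0, -0.0, 0.001]
contact_force: [0.0, 0.4, -8.2]
width: 0.0115
gripper_force: 89.9
```

>>> {"api": "drive_tool", "payload": {
  "rows": [
    [[0,0,-0.015],[-1.3,-1.6,0],0.5],
    [[0,0,-0.016],[-2.2,-2.8,0],0.5],
    [[0,0,-0.016],[-2.2,-2.8,0],0.5],
    [[0,0,-0.016],[-2.2,-2.8,0],0.5],
    [[0,0,-0.016],[-2.2,-2.8,0],0.5],
    [[0,0,-0.015],[-2.2,-2.8,0],0.5],
    [[0,0,-0.015],[-2.2,-2.8,0],0.5],
    [[0,0,-0.015],[-1.8,-2.4,0],0.5]
  ]
}}

```text
clock: 25.68
position: [0.4886, -0.1533, 0.1868]
ee_rot: [-0.0, 0.998, -0.063, -0.002]
contact_force: [0.1, -0.7, -7.7]
width: 0.0119
gripper_force: 89.7
```

>>> {"api": "drive_tool", "payload": {
  "rows": [
    [[0,0,0],[0,0,0],0.5],
    [[0,0,0],[0,0,0],0.5]
  ]
}}

```text
clock: 25.92
position: [0.4909, -0.1522, 0.1876]
ee_rot: [-0.001, 0.998, -0.063, -0.001]
contact_force: [-0.1, 0.6, -8.1]
width: 0.012
gripper_force: 89.7
```

>>> {"api": "drive_tool", "payload": {
  "rows": [
    [[0,0,0],[0.1,-0.1,-2],0.5],
    [[0,0,0],[0,0,-3],0.5],
    [[0,0,0],[0,0,-2.5],0.5],
    [[0,0,0],[0,0,-1.2],0.5],
    [[0,0,0],[0,0,-0.5],0.5],
    [[0,0,0],[0,0,0],0.5]
  ]
}}

```text
clock: 26.68
position: [0.4936, -0.1535, 0.0969]
ee_rot: [0.0, 0.998, -0.062, 0.0]
contact_force: [0.5, 0.5, -8.7]
width: 0.0118
gripper_force: 89.7
```

>>> {"api": "drive_tool", "payload": {
  "rows": [
    [[0,0,0],[0,0,-0.25],0.5],
    [[0,0,0],[0,0,0],0.5]
  ]
}}

```text
clock: 26.92
position: [0.4933, -0.1536, 0.0946]
ee_rot: [0.0, 0.998, -0.062, 0.0]
contact_force: [0.5, 0.4, -7.3]
width: 0.0116
gripper_force: 89.8
```

>>> {"api": "drive_tool", "payload": {
  "rows": [
    [[0,0,0],[0,0,-0.2],0.5],
    [[0,0,0],[0,0,-0.15],0.5],
    [[0,0,0],[0,0,0],0.5]
  ]
}}

```text
clock: 27.3
position: [0.4932, -0.1535, 0.091]
ee_rot: [0.0, 0.998, -0.062, 0.0]
contact_force: [-1.6, 1.4, -4.2]
width: 0.0117
gripper_force: 90.2
```

Touching. One more millimetre, then let go and back off.

>>> {"api": "drive_tool", "payload": {
  "rows": [
    [[0,0,0],[0,0,-0.08],0.5],
    [[0,0,0],[0,0,0],0.5],
    [[0,0,0],[0,0,0],3],
    [[0,0,0],[0,0,0],3],
    [[0,0,0],[0,0,2],3],
    [[0,0,0],[0,0,4],3],
    [[0,0,0],[0,0,5],3],
    [[0,0,0],[0,0,3],3]
  ]
}}

```text
clock: 28.3
position: [0.4945, -0.1543, 0.2325]
ee_rot: [0.001, 0.998, -0.062, 0.002]
contact_force: [0.1, -0.4, -0.1]
width: 0.0301
gripper_force: 0.0
```

```bash
python3 - <<'E'
from h import *
a=eyes.get_image('wrist').astype(int);s=manip.get_state();print(s['position'],s['contact_force'],s['width'])
# frame_seat-based predictions in jig estimate, compare with image rows through the middle
j=np.array([.4878,-.1773]);t=np.radians(-97.1);c,sn=np.cos(t),np.sin(t)
def P(x,y,z):
    q=j+np.array([[c,-sn],[sn,c]])@[x,y]; return np.round(proj('wrist',[*q,z]),1)
for n,q in {'fence':(-.157,.055,.062),'fr L':(-.157,.055,.064),'fr R':(.023,.055,.064),'jaw':(.027,.055,.062),'jaw bk':(.04,.055,.062),'bar':(.057,.055,.109),'bar up':(.057,.055,.136),'grip':(-.0255,0,.126),'blk':(-.0255,-.03,.081)}.items(): print(n,P(*q))
g=P(-.0255,0,.126).astype(int); b=P(.023,.055,.064).astype(int); 
print('grip row',[tuple(x) for x in a[g[1],g[0]-20:g[0]+22:2]])
print('rim/jaw',[(b[0]+i,*a[b[1],b[0]+i]) for i in range(-14,60,2)])
for v in range(g[1]-60,g[1]+60,6): print(v,a[v,g[0]].tolist())
E
```

```text
[ 0.49623567 -0.15508239  0.23597141] [1.52690911 0.0458933  2.39537816] 0.030352062078431937
fence [146.9 131.1]
fr L [146.2 131.3]
fr R [328.  131.4]
jaw [331.7 131.2]
jaw bk [344.8 131.3]
bar [374.4 137. ]
bar up [383.7 141.2]
grip [278.8 203.7]
blk [279.1 217.8]
grip row [(np.int64(105), np.int64(89), np.int64(76)), (np.int64(104), np.int64(102), np.int64(107)), (np.int64(106), np.int64(102), np.int64(108)), (np.int64(107), np.int64(103), np.int64(110)), (np.int64(97), np.int64(94), np.int64(98)), (np.int64(95), np.int64(93), np.int64(96)), (np.int64(90), np.int64(86), np.int64(89)), (np.int64(108), np.int64(105), np.int64(111)), (np.int64(109), np.int64(107), np.int64(113)), (np.int64(107), np.int64(105), np.int64(111)), (np.int64(105), np.int64(104), np.int64(108)), (np.int64(105), np.int64(101), np.int64(106)), (np.int64(103), np.int64(100), np.int64(104)), (np.int64(87), np.int64(84), np.int64(88)), (np.int64(68), np.int64(63), np.int64(65)), (np.int64(72), np.int64(68), np.int64(70)), (np.int64(71), np.int64(68), np.int64(72)), (np.int64(75), np.int64(72), np.int64(74)), (np
[... 2076 characters left out ...]
int64(215)), (np.int64(378), np.int64(210), np.int64(206), np.int64(215)), (np.int64(380), np.int64(209), np.int64(204), np.int64(212)), (np.int64(382), np.int64(200), np.int64(195), np.int64(203)), (np.int64(384), np.int64(159), np.int64(155), np.int64(160)), (np.int64(386), np.int64(159), np.int64(155), np.int64(159))]
143 [111, 89, 68]
149 [81, 68, 57]
155 [61, 55, 54]
161 [63, 56, 57]
167 [60, 55, 54]
173 [77, 72, 74]
179 [104, 102, 108]
185 [103, 101, 107]
191 [104, 102, 108]
197 [105, 103, 109]
203 [105, 104, 108]
209 [107, 105, 109]
215 [107, 105, 109]
221 [106, 105, 110]
227 [93, 83, 82]
233 [120, 84, 69]
239 [152, 126, 117]
245 [189, 185, 185]
251 [183, 179, 178]
257 [185, 181, 180]
```

```bash
python3 -c "
from rig import job;print(job.sign_off())"
```

```text
the job is handed in; nothing more can be done
None
```

I handed the job in at about 28 s: the frame is in the jig against the fence, the carriage is closed on it at the .09 notch with the bar down, and the press weight stands in the half next to the carriage; I checked that final state from force readings and image pixel values, because my picture views were used up.

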